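Tip the bearing block onto its base and seat it in the squaring jig

TASK

Tip the tall oak bearing block over by pushing it high up on the side with the steel boss, so that it comes to rest on its flat base with the boss facing up; never lift it. Then slide it across until it is flush against the jig's long fence and press it there, and after that slide it along the fence until it is fully home on the end stop, plunger pushed in and block hard on the sleeve; feel for the contact each time, press with about 15 N for half a second and never load the fence or the stop with more than 30 N. Leave the block seated there, flush with the fence and with the plunger still held in, and leave the other things on the bench alone.

Things in the scene. Friction and masses are not known exactly. Their poses are not given: they have to be found in the camera images.
- block: Oak bearing block, 64 (x) x 56 (y) x 150 (z) mm, 0.38 to 0.59 kg, standing on end on the jig's board. Origin: centre of its standing end; z up its length. A steel boss is on its -y side; the +y side is the flat base. It must fall towards its own +y: then its y points straight down and its z lies level, towards the end stop. Tips with 1 to 2 N near its top; lying, it slides with 2 to 4 N.
- block_mid (a point): Middle of the oak block (boss not counted), 75 mm along its z from the standing end. The boss, 52 mm across and 16 mm proud of the -y side, is centred 60 mm above the standing end. Lying on its base, the block's top is 56 mm and the boss's top 72 mm above the board.
- jig: Squaring jig screwed to the bench: plywood board 240 (x) x 460 (y) x 12 (z) mm; origin on the bench top, 130 mm from the board's -x edge, 230 mm from its ends. The fence runs along its +x edge, the end stop is at its +y end. In its final place the block is flush with the fence, its middle 57 mm along the jig's +x from this origin.
- fence: Straight hardwood fence fixed on the base board, 22 mm thick (x), 450 mm long (y), 32 mm high, origin at the centre of its underside, axes as the jig's; its face towards the block is 11 mm on the -x side of its origin. Rigid: pressing on it 3 mm too far, or running the block into it or into the end stop's sleeve faster than about 30 mm/s, can pass the limit; come up to them at 20 mm/s or less.
- end_stop: Dark wooden end stop at the jig's +y end, 60 (x) x 30 (y) x 52 (z) mm, axes as the jig's; origin at the middle of the lower edge of its face towards the block. A rigid steel sleeve, 24 mm in diameter, axis 28 mm above the board, comes out of that face towards -y, locked anywhere from 10 to 45 mm out: not measured, find it by feel.
- sleeve_root (a point): Where the sleeve's axis leaves the end stop's face (fixed; it does not tell how far the sleeve is out). From the middle of the sleeve's end a 10 mm brass plunger stands 4 mm out; it springs in with at most 1.2 N until the block meets the rigid sleeve end. The block's own friction on the board keeps the plunger in once home.
- spare_block: Bystander: plain oak offcut without boss, 64 x 56 x 70 mm; origin at its underside.
- pulley: Bystander: stepped aluminium pulley, 80 mm across, 55 mm high; origin at its underside.
- jar: Bystander: amber glass jar, 66 mm across, 70 mm high; origin at its underside.
- mallet: Bystander: wooden mallet lying on the bench; origin under its middle.
- turnscrew: Bystander: screwdriver lying on the bench; origin under its middle.
- spindle: Bystander: small turned wooden finial, 44 mm across, 78 mm high; origin at its underside.
- washer: Bystander: steel ring, 60 mm across, 8 mm high; origin at its underside.

How it is judged:
By the outcome, as a careful person would: the job done as asked, in the order asked, and still so for the second after the job is handed in, with the robot touching nothing.
It also fails if it takes over 72 s, if anything falls off the work surface, if the arm or the gripper's body presses on something with over 40 N, if the wrist force passes 120 N, or if a joint passes its speed limit or range.

ROBOT

A 6-joint arm with a two-finger parallel gripper is mounted at the origin on the work surface. World frame = base frame: x ahead of the robot, y to its left, z up, the work surface at z = 0. Lengths are in m, angles in degrees, forces in N, time in s.
With the tool pointing down it reaches from about 0.375 to 0.975 m from the base axis. Payload 3.8 kg.
Tool frame: the origin (TCP) lies between the finger pads; the fingertips stand 19 mm ahead of it and the grasp point (between the pads) is the TCP (manip.tips_ahead is the z of the fingertips in the tool frame, in m); z points along the fingers, y is the line along which they close (so a half turn about z gives the same grasp; the last joint's range is limited). The gripper opens to 88 mm and grips with 3 to 60 N. Pads are 18 mm wide; open, the fingers measure 123 mm over their backs; the gripper's body (75 mm by 187 mm) begins 45 mm behind the grasp point.
Start: joints at [75.12, 15.12, 91.902, -0, 72.978, -2.114], TCP at [0.149, 0.658, 0.258] pointing down, gripper open.
Joint ranges: [-150.88, 150.88], [-54.13, 125.18], [17.81, 147.31], [-75.09, 255.09], [0, 152.58], [-146.25, 146.25]. Speed limits (degrees/s): [147.25, 147.25, 180, 180, 180, 180].

INTERFACE

Orientations are given as a 3x3 rotation matrix whose columns are the frame's x, y, z axes.
In Python, from cell import manip gives the robot as it stands.
- The arm moves only by the tool drive_tool, never from a script. Its argument "rows" is text: rows parted by semicolons, each of 5 numbers parted by spaces: the opening, from -1 (shut) to 1 (fully open), then the shift along the world's x, y, z in m, then the turn about the world's z in degrees. In form: claw x y z spin; .... A call has 1 to 5 rows; each row shifts and turns the commanded pose from where the row before left it; what a row does not reach is not made up. A row lasts 1/10 s, in which the tool goes at most 50 mm and 8.59 degrees, less where a joint would pass 70% of its speed; a pose out of reach is approached as far as the arm can. A call is refused whole if a number of a shift passes 0.05 or a number of a turn 8.59, either way. A call with a gripper value outside its range is refused whole. The fingers move at their own pace and stop on an object; "force" is the grip in N (left out, the last holds). Time passes only in rows, so rows that do not move let the fingers close. It gives the time, the measured TCP pose, the force, the opening and the grip force at its end, in the units of the state.
- manip.get_obs(): the state, without advancing time (a new reading comes with each control period).
- manip.grab_frame(name): name is "scene" or "top" or "wrist"; returns a dict with "color" (480x640x3 uint8, red, green, blue), "depth" (480x640 float32, m along the optical axis (not along the pixel's ray), 0 where there is no reading), "K" (3x3 intrinsics, pixels), "k1" (the pictures are not rectified: a ray, as slopes to the right and down, at radius r is drawn at 1 + k1 r^2 times it, then the intrinsics apply), "R" (3x3) and "t" (3): a world point X has camera coordinates R X + t; the wrist camera has in their place "tool_from_camera" (4x4, takes a point from camera to tool coordinates, whose origin is the TCP and whose axes are the flange's). Camera axes: x right, y down, z forward; pixel columns grow to the right and rows downward; lengths in m; the calibration is good to about 2 mm. A picture is of the moment at which its call begins: read the wrist's pose just before it.
- manip.sign_off(): hands the job in; it is judged then, once.
The state is a dict: "time_s": time; "q": joint angles; "qd": joint speeds; "tau": joint torques, N m; "tcp_pos": TCP position; "orientation": TCP orientation; "wrist_force": force on the tool from outside, world axes, zero at the start; "ft_torque": the same for the moment, N m; "opening": finger opening in m; "finger_force": force on a finger pad.
Only numpy, scipy, OpenCV 4.12 (cv2) and the standard library are available. Lean on these libraries where they do the work, as an engineer would, in place of code of your own. Each camera call takes 0.05 s, during which the arm holds its last target. There are 200 camera calls.

## Working session

There is one attempt and no reset: what is moved stays moved. The work goes in short steps, Python scripts to look and compute and a tool call to move; the robot and the scene stay as the last step left them, time stands still between calls to the robot, and variables do not carry over. Pictures are saved under pics/ and viewed, at most 10 in all, crops included, and the job is handed in when it is done.

Besides the shell and the picture viewer there is one more tool, called after "Emit:" as name(argument=value, ...) on one line, values as JSON. drive_tool: Moves the arm, as the interface text tells. Its arguments: {"type":"object","properties":{"rows":{"type":"string"},"force":{"type":"number"}},"required":["rows"]}

```bash
mkdir -p pics
cat > h.py <<'E'
import numpy as np, cv2
from cell import manip
def grab(n):
    o=manip.get_obs(); f=manip.grab_frame(n)
    if 'R' not in f:
        T=np.array(f['tool_from_camera']); Rw=np.array(o['orientation']); p=np.array(o['tcp_pos'])
        Rc=Rw@T[:3,:3]; c=Rw@T[:3,3]+p
        f['R']=Rc.T; f['t']=-Rc.T@c
    np.savez('last_'+n+'.npz',**{k:np.array(v) for k,v in f.items()})
    return f
def load(n): return dict(np.load('last_'+n+'.npz'))
def ray(f,u,v):
    K=f['K']; xd=(u-K[0,2])/K[0,0]; yd=(v-K[1,2])/K[1,1]
    x,y=xd,yd
    for _ in range(20):
        s=1+float(f['k1'])*(x*x+y*y); x,y=xd/s,yd/s
    return np.array([x,y,1.])
def pt(f,u,v):
    d=f['depth'][int(round(v)),int(round(u))]; return f['R'].T@(ray(f,u,v)*d-f['t'])
def onz(f,u,v,z):
    c=-f['R'].T@f['t']; d=f['R'].T@ray(f,u,v); return c+d*(z-c[2])/d[2]
def tri(f,a,g,b):
    A=[];B=[]
    for F,q in((f,a),(g,b)):
        c=-F['R'].T@F['t']; d=F['R'].T@ray(F,*q); d/=np.linalg.norm(d); P=np.eye(3)-np.outer(d,d); A.append(P);B.append(P@c)
    return np.linalg.lstsq(np.vstack(A),np.hstack(B),rcond=None)[0]
E
python3 - <<'E'
from h import *
for n in('scene','top'):
    f=grab(n); cv2.imwrite(f'pics/{n}1.png',f['color'][:,:,::-1]); print(n,f['K'],f['k1'],-f['R'].T@f['t'],f['R'])
E
```

```text
scene [[475.34937253   0.         317.27275884]
 [  0.         475.34937253 242.62009321]
 [  0.           0.           1.        ]] 0.03724741070265256 [ 1.41120025 -0.06480032  0.74559654] [[ 0.07637885  0.99689588 -0.01910166]
 [ 0.60964951 -0.06185149 -0.79025431]
 [-0.78898273  0.04871339 -0.61248123]]
top [[474.3353719    0.         316.21227976]
 [  0.         474.3353719  238.20783585]
 [  0.           0.           1.        ]] -0.04541865218578589 [ 0.38886041 -0.01270569  1.08970024] [[-0.015213   -0.99968883 -0.01976887]
 [-0.98537722  0.01834503 -0.16939654]
 [ 0.16970649  0.01690276 -0.98534969]]
```

View pics/scene1.png

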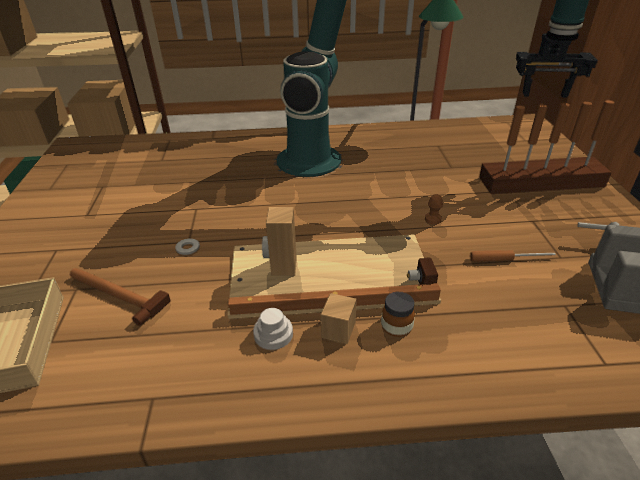

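View pics/top1.png

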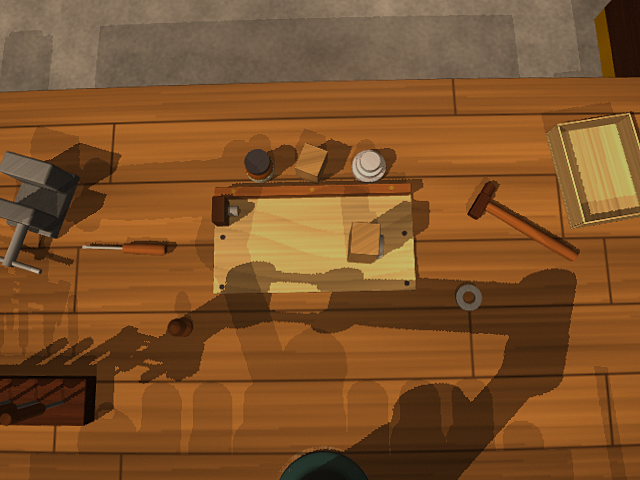

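Run:
```python
from h import *
f=load('top'); c=f['color'][140:310,195:435,::-1]; cv2.imwrite('pics/topc.png',cv2.resize(c,None,fx=3.3,fy=3.3,interpolation=cv2.INTER_CUBIC))
g=load('scene'); c=g['color'][195:325,215:450,::-1]; cv2.imwrite('pics/scc.png',cv2.resize(c,None,fx=3.4,fy=3.4,interpolation=cv2.INTER_CUBIC))
for uv in((300,250),(365,235),(300,190),(220,200)): print(uv,pt(f,*uv).round(4))
```

```text
(300, 250) [0.5476 0.0434 0.0128]
(365, 235) [ 0.5532 -0.0936  0.1626]
(300, 190) [0.6813 0.0405 0.0436]
(220, 200) [0.656  0.2187 0.0654]
```

View pics/topc.png

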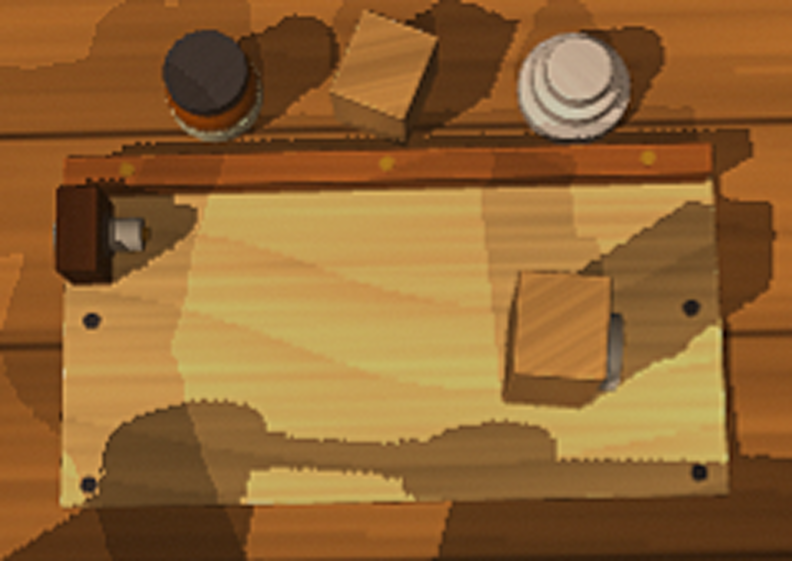

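View pics/scc.png

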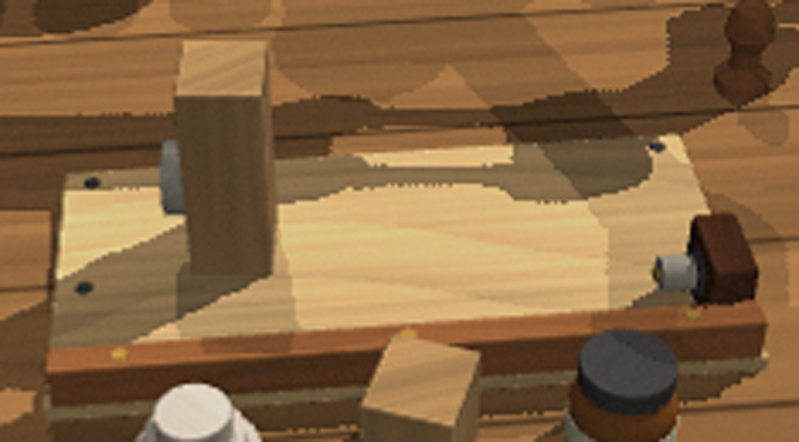

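Top crop: block top corners at about (519,271), (612,277), (607,381), (509,376); board's −x corners at (62,505) and (728,493); the fence runs along the top, with the end stop and sleeve at left (sleeve end at about (145,235)). Scene crop: block top corners at (183,43), (268,42), (265,97), (176,96), with the boss on the −y side.

Run:
```python
from h import *
f=load('top');g=load('scene')
T=lambda p:(195+(p[0]+.5)/3.3-.5,140+(p[1]+.5)/3.3-.5)
S=lambda p:(215+(p[0]+.5)/3.4-.5,195+(p[1]+.5)/3.4-.5)
names=['++','+-','--','-+']
tp=[(519,271),(612,277),(607,381),(509,376)]; sp=[(265,97),(176,96),(183,43),(268,42)]
for n,a,b in zip(names,tp,sp): print('blk',n,tri(f,T(a),g,S(b)).round(4),onz(f,*T(a),.162).round(4),onz(g,*S(b),.162).round(4))
print('board top: L',onz(f,*T((62,505)),.012).round(4),'R',onz(f,*T((728,493)),.012).round(4), 'scene +y-x',onz(g,*S((680,135)),.012).round(4),'-y-x',onz(g,*S((68,173)),.012).round(4))
print('fence outer',onz(f,*T((67,158)),.044).round(4),onz(f,*T((712,146)),.044).round(4))
print('scene fence inner top',onz(g,*S((50,352)),.044).round(4),onz(g,*S((763,308)),.044).round(4))
# screws
for a,b in(((92,320),(84,288)),): pass
print('stop top',[onz(f,*T(p),.064).round(4) for p in((60,187),(97,187),(109,280))],'sleeve end',pt(f,*T((140,233))).round(4),onz(f,*T((140,233)),.052).round(4),onz(g,*S((658,257)),.052).round(4))
# depth cloud
K=f['K'];v,u=np.mgrid[140:310,195:435]
P=np.array([pt(f,a,b) for a,b in zip(u.ravel(),v.ravel())])
b=P[(abs(P[:,2]-.162)<.004)]
r=cv2.minAreaRect((b[:,:2]*1000).astype(np.float32));print('block top',r,b.mean(0),len(b))
fe=P[(abs(P[:,2]-.044)<.003)&(P[:,0]>.64)&(P[:,0]<.73)&(abs(P[:,1])<.2)]
print(len(fe))
for y in np.arange(-.16,.19,.05):
    s=fe[abs(fe[:,1]-y)<.025]; print(y.round(3),s[:,0].min().round(4),s[:,0].max().round(4),np.median(s[:,0]).round(4))
bd=P[(abs(P[:,2]-.012)<.003)]
for y in np.arange(-.16,.19,.08):
    s=bd[abs(bd[:,1]-y)<.03]; print('bd',y.round(3),s[:,0].min().round(4),s[:,0].max().round(4))
```

```text
blk ++ [ 0.5814 -0.067   0.1581] [ 0.5806 -0.0685  0.162 ] [ 0.5871 -0.0653  0.162 ]
blk +- [ 0.5763 -0.1229  0.1595] [ 0.5758 -0.1245  0.162 ] [ 0.5803 -0.1207  0.162 ]
blk -- [ 0.5132 -0.1183  0.1573] [ 0.5126 -0.1191  0.162 ] [ 0.5206 -0.1166  0.162 ]
blk -+ [ 0.5174 -0.0611  0.1568] [ 0.5167 -0.0608  0.162 ] [ 0.5253 -0.0612  0.162 ]
board top: L [0.453  0.2417 0.012 ] R [ 0.4537 -0.2163  0.012 ] scene +y-x [0.4569 0.244  0.012 ] -y-x [ 0.4571 -0.2139  0.012 ]
fence outer [0.6913 0.2359 0.044 ] [ 0.6905 -0.2113  0.044 ]
scene fence inner top [ 0.6788 -0.2075  0.044 ] [0.6821 0.239  0.044 ]
stop top [array([0.6652, 0.2354, 0.064 ]), array([0.6646, 0.2101, 0.064 ]), array([0.6   , 0.2007, 0.064 ])] sleeve end [0.6343 0.1821 0.0541] [0.6348 0.1825 0.052 ] [0.6369 0.1819 0.052 ]
block top ((547.11572265625, -94.13236999511719), (56.13779830932617, 64.8632583618164), 84.491943359375) [ 0.54679241 -0.09382149  0.16258859] 875
1521
-0.16 0.671 0.7278 0.6825
-0.11 0.6706 0.728 0.6827
-0.06 0.6703 0.6927 0.6814
-0.01 0.6699 0.725 0.682
0.04 0.6698 0.7273 0.6814
0.09 0.6702 0.7295 0.682
0.14 0.6701 0.729 0.6835
bd -0.16 0.452 0.7541
bd -0.08 0.4519 0.7603
bd 0.0 0.4525 0.7548
bd 0.08 0.4516 0.7502
bd 0.16 0.451 0.7163
```

Run:
```python
from h import *
o=manip.get_obs(); print(np.round(o['orientation'],3),o['wrist_force'],manip.tips_ahead)
f=load('top');g=load('scene')
P=np.array([pt(g,a,b) for a in range(470,640,3) for b in range(90,220,3)])
m=(P[:,0]>0)&(P[:,0]<.5)&(P[:,1]>.3)&(P[:,1]<1); Q=P[m&(P[:,2]>.05)]; print(Q.min(0),Q.max(0))
```

```text
[[-0.975  0.221 -0.001]
 [ 0.221  0.975 -0.002]
 [ 0.    -0.002 -1.   ]] [-0.02263752 -0.19685825  0.28577431] 0.019
[0.14175827 0.52010334 0.05001434] [0.27377158 0.836059   0.25656448]
```

Emit:
drive_tool(rows="-1 0 0 0.04 0; -1 0.01 0 0.04 0; -1 0.02 -0.02 0.02 0; -1 0.02 -0.04 0 0; -1 0.02 -0.04 0 0", force=20)

```text
time_s: 0.6
tcp_pos: [0.2197, 0.5578, 0.3582]
orientation: [[-0.976, 0.22, 0.001], [0.22, 0.976, 0.001], [-0.0, 0.001, -1.0]]
wrist_force: [1.3, -0.1, 0.3]
opening: 0.0501
finger_force: 0.0
```

Emit:
drive_tool(rows="-1 0.02 -0.046 0 -5.1; -1 0.02 -0.046 0 -5.1; -1 0.02 -0.046 0 -5.1; -1 0.02 -0.046 0 -5.1; -1 0.02 -0.046 0 -5.1")

```text
time_s: 1.1
tcp_pos: [0.3189, 0.327, 0.3573]
orientation: [[-0.783, 0.622, -0.0], [0.622, 0.783, -0.0], [-0.0, -0.0, -1.0]]
wrist_force: [1.4, 0.2, -0.0]
opening: 0.0103
finger_force: 0.0
```

Emit:
drive_tool(rows="-1 0.02 -0.046 0 -5.1; -1 0.02 -0.046 0 -5.1; -1 0.02 -0.046 0 -5.1; -1 0.02 -0.046 0 -5.1; -1 0.02 -0.046 0 -5.1")

```text
time_s: 1.6
tcp_pos: [0.4185, 0.0978, 0.3575]
orientation: [[-0.439, 0.899, 0.0], [0.899, 0.439, 0.0], [0.0, 0.0, -1.0]]
wrist_force: [0.6, 0.9, -0.1]
opening: 0.0004
finger_force: 0.0
```

Emit:
drive_tool(rows="-1 0.02 -0.046 0 -5.1; -1 0.02 -0.046 0 -5.1; -1 0.02 -0.046 0 -5.1; -1 0.02 -0.046 0 -5.1; -1 0.02 -0.046 0 -5.1")

```text
time_s: 2.1
tcp_pos: [0.5183, -0.1316, 0.3573]
orientation: [[-0.009, 1.0, -0.0], [1.0, 0.009, 0.0], [0.0, -0.0, -1.0]]
wrist_force: [0.1, 0.9, 0.4]
opening: 0.0002
finger_force: 0.0
```

Emit:
drive_tool(rows="-1 0.02 -0.046 0 -5.1; -1 0 0 0 0; -1 0 0 0 0")

```text
time_s: 2.4
tcp_pos: [0.5378, -0.1762, 0.3565]
orientation: [[0.078, 0.997, -0.002], [0.997, -0.078, 0.001], [0.001, -0.002, -1.0]]
wrist_force: [0.1, -0.1, -0.1]
opening: 0.0008
finger_force: 0.0
```

Emit:
drive_tool(rows="-1 0.002 0 -0.045 0; -1 0 0 -0.045 0; -1 0 0 -0.045 0; -1 0 0 -0.045 0; -1 0 0 -0.016 0")

```text
time_s: 2.9
tcp_pos: [0.5363, -0.1723, 0.1567]
orientation: [[0.074, 0.997, -0.008], [0.997, -0.074, 0.003], [0.003, -0.008, -1.0]]
wrist_force: [-1.5, 0.3, -0.0]
opening: 0.0007
finger_force: 0.0
```

Emit:
drive_tool(rows="-1 0.001 0.01 0 0; -1 0.001 0.01 0 0; -1 0.0005 0.005 0 0; -1 0.0005 0.005 0 0; -1 0.0005 0.005 0 0")

```text
time_s: 3.4
tcp_pos: [0.5448, -0.14, 0.1637]
orientation: [[0.076, 0.997, 0.003], [0.997, -0.076, -0.001], [-0.001, 0.003, -1.0]]
wrist_force: [-0.3, 0.6, -0.6]
opening: 0.0004
finger_force: 0.0
```

Emit:
drive_tool(rows="-1 0.0003 0.003 0 0; -1 0.0003 0.003 0 0; -1 0.0003 0.003 0 0; -1 0.0003 0.003 0 0; -1 0.0003 0.003 0 0")

```text
time_s: 3.9
tcp_pos: [0.5453, -0.1256, 0.1619]
orientation: [[0.076, 0.997, 0.0], [0.997, -0.076, -0.001], [-0.001, 0.0, -1.0]]
wrist_force: [-0.1, -0.6, 1.7]
opening: 0.0005
finger_force: 0.7
```

Emit:
drive_tool(rows="-1 0.0003 0.003 0 0; -1 0.0003 0.003 0 0; -1 0.0003 0.003 0 0; -1 0.0003 0.003 0 0; -1 0.0003 0.003 0 0")

```text
time_s: 4.4
tcp_pos: [0.5466, -0.11, 0.1617]
orientation: [[0.076, 0.997, -0.0], [0.997, -0.076, 0.0], [0.0, -0.0, -1.0]]
wrist_force: [-0.6, 0.3, 0.6]
opening: 0.0005
finger_force: 0.5
```

Emit:
drive_tool(rows="-1 0.0003 0.003 0 0; -1 0.0003 0.003 0 0; -1 0.0003 0.003 0 0; -1 0.0003 0.003 0 0; -1 0.0003 0.003 0 0")

```text
time_s: 4.9
tcp_pos: [0.5481, -0.095, 0.1616]
orientation: [[0.076, 0.997, -0.0], [0.997, -0.076, 0.0], [0.0, -0.0, -1.0]]
wrist_force: [0.4, -0.4, 1.2]
opening: 0.0004
finger_force: 0.3
```

Emit:
drive_tool(rows="-1 0.0003 0.003 0 0; -1 0.0003 0.003 0 0; -1 0.0003 0.003 0 0; -1 0.0003 0.003 0 0; -1 0.0003 0.003 0 0")

```text
time_s: 5.4
tcp_pos: [0.5496, -0.08, 0.1616]
orientation: [[0.076, 0.997, -0.0], [0.997, -0.076, 0.0], [0.0, -0.0, -1.0]]
wrist_force: [0.4, -0.1, 1.0]
opening: 0.0008
finger_force: 0.1
```

Emit:
drive_tool(rows="-1 0.0003 0.003 0 0; -1 0.0003 0.003 0 0; -1 0.0003 0.003 0 0; -1 0 0 0 0; -1 0 0 0 0")

```text
time_s: 5.9
tcp_pos: [0.5505, -0.0713, 0.1617]
orientation: [[0.076, 0.997, -0.0], [0.997, -0.076, -0.0], [-0.0, -0.0, -1.0]]
wrist_force: [-0.6, -0.1, 0.1]
opening: 0.0005
finger_force: 0.0
```

Run:
```python
from h import *
f=grab('scene'); cv2.imwrite('pics/s2.png',f['color'][:,:,::-1])
```

```text
(no output)
```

View pics/s2.png

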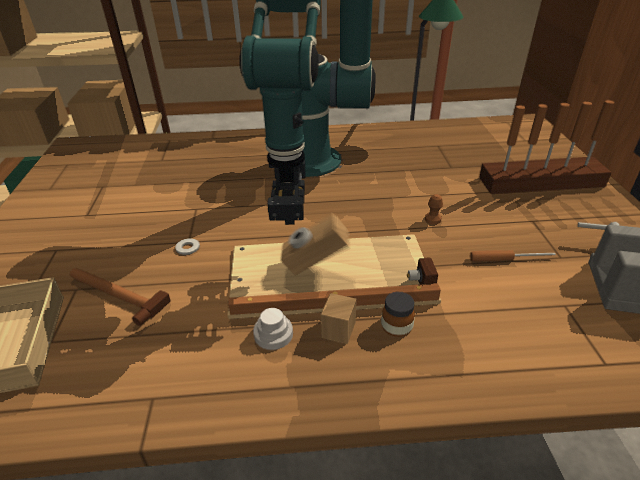

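Picture shows the block mid-fall towards +y around (315,240), boss up-left, finger clear. I'll lift and turn while it settles.

Emit:
drive_tool(rows="-1 -0.005 0 0.03 0; -1 -0.01 0 0.03 -8.56; -1 -0.01 0.01 0.02 -8.56; -1 -0.01 0.01 0 -8.56; -1 -0.01 0.01 0 -8.56")

```text
time_s: 6.45
tcp_pos: [0.5058, -0.0414, 0.2431]
orientation: [[0.629, 0.777, 0.003], [0.777, -0.629, -0.0], [0.001, 0.002, -1.0]]
wrist_force: [-0.7, -0.1, 0.5]
opening: 0.0007
finger_force: 0.0
```

Emit:
drive_tool(rows="1 -0.01 0.01 0 -8.56; 1 -0.01 0.01 0 -8.56; 1 -0.01 0.01 0 -8.56; 1 -0.01 0.01 0 -8.56; 1 -0.01 0.01 0 -8.56")

```text
time_s: 6.95
tcp_pos: [0.4551, 0.0089, 0.2418]
orientation: [[0.99, 0.143, 0.0], [0.143, -0.99, 0.0], [0.0, -0.0, -1.0]]
wrist_force: [0.3, 0.6, 0.0]
opening: 0.0382
finger_force: 0.0
```

Emit:
drive_tool(rows="1 -0.01 0 0 -8.56; 1 -0.01 0 0 0; 1 0 0 0 0")

```text
time_s: 7.25
tcp_pos: [0.4345, 0.0086, 0.2416]
orientation: [[1.0, 0.004, -0.0], [0.004, -1.0, -0.0], [-0.0, 0.0, -1.0]]
wrist_force: [-0.8, -0.2, -0.2]
opening: 0.0621
finger_force: 0.0
```

```bash
cat > loc.py <<'E'
from h import *
f=grab('top')
v,u=np.mgrid[150:300,200:430]
P=np.array([pt(f,a,b) for a,b in zip(u.ravel(),v.ravel())])
m=(P[:,0]<.668)&(P[:,0]>.45)&(P[:,1]<.2)
for z in(.068,.084):
    b=P[m&(abs(P[:,2]-z)<.004)]
    if len(b)>20: print(z,cv2.minAreaRect((b[:,:2]*1000).astype(np.float32)),b.mean(0).round(4),b[:,:2].min(0).round(4),b[:,:2].max(0).round(4),len(b))
cv2.imwrite('pics/last.png',f['color'][:,:,::-1])
print(manip.get_obs()['q'],manip.get_obs()['time_s'])
E
python3 loc.py; cp pics/last.png pics/t2.png
```

```text
0.068 ((568.5569458007812, 8.76702880859375), (150.04568481445312, 40.67579650878906), 84.57869720458984) [0.5741 0.0168 0.0685] [ 0.5422 -0.0673] [0.5938 0.0843] 715
0.084 ((566.679931640625, -4.75006103515625), (49.52764892578125, 27.115650177001953), 88.86163330078125) [ 0.5649 -0.0052  0.0847] [ 0.5527 -0.0294] [0.5803 0.0202] 240
[-2.15877471e+00 -1.10926415e+01  1.20685324e+02 -3.59097732e-03
  7.03752794e+01  8.76480027e+01] 7.3
```

View pics/t2.png

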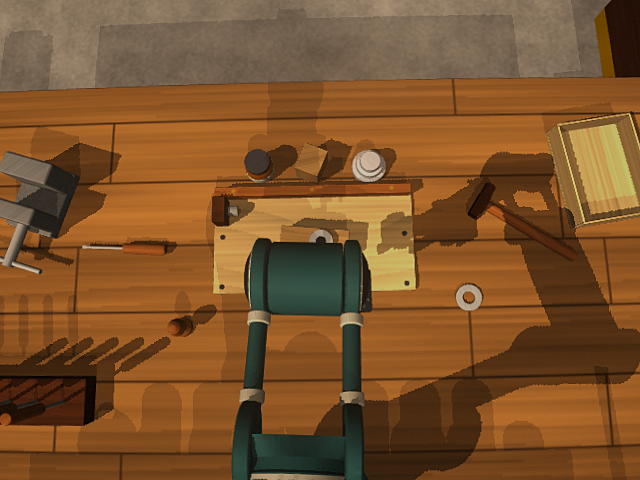

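Block lies on its base, boss up (boss at (320,237)), partly hidden by the arm. Depth gives its centre at about (0.557, 0.009), yaw −5.4°, heights right.

Emit:
drive_tool(rows="1 0 0 -0.05 0; 1 0 0 -0.05 0; 1 0 0 -0.05 0; 1 0 0 -0.041 -0.2; 1 0 0 0 0")

```text
time_s: 7.8
tcp_pos: [0.4302, 0.0086, 0.0453]
orientation: [[1.0, -0.001, -0.013], [-0.001, -1.0, 0.0], [-0.013, -0.0, -1.0]]
wrist_force: [-0.9, 0.0, -0.7]
opening: 0.088
finger_force: 0.0
```

Emit:
drive_tool(rows="1 0.02 0 0 0; 1 0.02 0 0 0; 1 0.015 0 0 0; 1 0.005 0 0 0; 1 0.003 0 0 0")

```text
time_s: 8.3
tcp_pos: [0.5003, 0.0085, 0.0525]
orientation: [[1.0, -0.002, 0.003], [-0.002, -1.0, -0.0], [0.003, 0.0, -1.0]]
wrist_force: [-0.7, -0.5, 0.1]
opening: 0.0881
finger_force: 0.0
```

Emit:
drive_tool(rows="1 0.003 0 0 0; 1 0.003 0 0 0; 1 0.003 0 0 0; 1 0.003 0 0 0; 1 0.003 0 0 0")

```text
time_s: 8.8
tcp_pos: [0.5126, 0.0085, 0.0504]
orientation: [[1.0, -0.003, -0.002], [-0.003, -1.0, -0.0], [-0.002, 0.0, -1.0]]
wrist_force: [-2.5, -0.4, 1.5]
opening: 0.0883
finger_force: 1.2
```

Emit:
drive_tool(rows="1 0.003 0 0 0; 1 0.003 0 0 0; 1 0.003 0 0 0; 1 0.003 0 0 0; 1 0.003 0 0 0")

```text
time_s: 9.3
tcp_pos: [0.5283, 0.0088, 0.0505]
orientation: [[1.0, -0.003, -0.001], [-0.003, -1.0, 0.0], [-0.001, -0.0, -1.0]]
wrist_force: [-3.6, 0.0, 0.0]
opening: 0.0881
finger_force: 1.3
```

Emit:
drive_tool(rows="1 0.003 0 0 0; 1 0.003 0 0 0; 1 0.003 0 0 0; 1 0.003 0 0 0; 1 0.003 0 0 0")

```text
time_s: 9.8
tcp_pos: [0.5438, 0.0087, 0.0507]
orientation: [[1.0, -0.003, 0.0], [-0.003, -1.0, 0.0], [0.0, -0.0, -1.0]]
wrist_force: [-2.2, -0.9, -1.1]
opening: 0.088
finger_force: 0.9
```

Emit:
drive_tool(rows="1 0.003 0 0 0; 1 0.003 0 0 0; 1 0.003 0 0 0; 1 0.003 0 0 0; 1 0.003 0 0 0")

```text
time_s: 10.3
tcp_pos: [0.5588, 0.0086, 0.0507]
orientation: [[1.0, -0.003, 0.0], [-0.003, -1.0, -0.0], [0.0, 0.0, -1.0]]
wrist_force: [-2.0, -0.1, -1.0]
opening: 0.0881
finger_force: 0.9
```

Emit:
drive_tool(rows="1 0.003 0 0 0; 1 0.003 0 0 0; 1 0.003 0 0 0; 1 0.003 0 0 0; 1 0.002 0 0 0")

```text
time_s: 10.8
tcp_pos: [0.5729, 0.0087, 0.0508]
orientation: [[1.0, -0.003, 0.0], [-0.003, -1.0, -0.0], [0.0, 0.0, -1.0]]
wrist_force: [-1.4, 0.0, -0.6]
opening: 0.0879
finger_force: 0.9
```

Emit:
drive_tool(rows="1 0.002 0 0 0; 1 0.002 0 0 0; 1 0.002 0 0 0; 1 0.002 0 0 0; 1 0.002 0 0 0")

```text
time_s: 11.3
tcp_pos: [0.5827, 0.0086, 0.0507]
orientation: [[1.0, -0.003, -0.0], [-0.003, -1.0, 0.0], [-0.0, -0.0, -1.0]]
wrist_force: [-2.0, 0.1, -1.1]
opening: 0.0882
finger_force: 0.9
```

Emit:
drive_tool(rows="1 0.001 0 0 0; 1 0.001 0 0 0; 1 0.001 0 0 0; 1 0.001 0 0 0; 1 0.001 0 0 0")

```text
time_s: 11.8
tcp_pos: [0.5876, 0.0086, 0.0507]
orientation: [[1.0, -0.003, -0.0], [-0.003, -1.0, -0.0], [-0.0, 0.0, -1.0]]
wrist_force: [-2.4, 0.2, -0.4]
opening: 0.0879
finger_force: 0.9
```

Emit:
drive_tool(rows="1 0.001 0 0 0; 1 0.001 0 0 0; 1 0.001 0 0 0")

```text
time_s: 12.1
tcp_pos: [0.5906, 0.0087, 0.0507]
orientation: [[1.0, -0.003, 0.0], [-0.003, -1.0, -0.0], [0.0, 0.0, -1.0]]
wrist_force: [-1.3, -0.0, -0.9]
opening: 0.0881
finger_force: 0.9
```

Emit:
drive_tool(rows="1 0.001 0 0 0; 1 0.001 0 0 0; 1 0.001 0 0 0; 1 0.0005 0 0 0")

```text
time_s: 12.5
tcp_pos: [0.5941, 0.0087, 0.0507]
orientation: [[1.0, -0.003, 0.0], [-0.003, -1.0, 0.0], [0.0, -0.0, -1.0]]
wrist_force: [-1.9, -0.5, -0.9]
opening: 0.0883
finger_force: 0.9
```

Emit:
drive_tool(rows="1 0.0005 0 0 0; 1 0.0005 0 0 0; 1 0 0 0 0")

```text
time_s: 12.8
tcp_pos: [0.5951, 0.0087, 0.0507]
orientation: [[1.0, -0.003, 0.0], [-0.003, -1.0, -0.0], [0.0, 0.0, -1.0]]
wrist_force: [-2.0, -0.0, -2.0]
opening: 0.0882
finger_force: 0.8
```

Emit:
drive_tool(rows="1 0.0005 0 0 0; 1 0.0005 0 0 0; 1 0 0 0 0")

```text
time_s: 13.1
tcp_pos: [0.5961, 0.0087, 0.0507]
orientation: [[1.0, -0.003, 0.0], [-0.003, -1.0, 0.0], [0.0, -0.0, -1.0]]
wrist_force: [-2.7, 1.2, -2.2]
opening: 0.0877
finger_force: 0.8
```

Emit:
drive_tool(rows="1 0.0005 0 0 0; 1 0.0005 0 0 0; 1 0 0 0 0")

```text
time_s: 13.4
tcp_pos: [0.5967, 0.0087, 0.0506]
orientation: [[1.0, -0.003, -0.001], [-0.003, -1.0, -0.0], [-0.001, 0.0, -1.0]]
wrist_force: [-2.7, 0.1, -1.0]
opening: 0.088
finger_force: 1.5
```

Emit:
drive_tool(rows="1 0.0005 0 0 0; 1 0.0005 0 0 0; 1 0 0 0 0")

```text
time_s: 13.7
tcp_pos: [0.5967, 0.0086, 0.0505]
orientation: [[1.0, -0.002, -0.003], [-0.002, -1.0, -0.0], [-0.003, 0.0, -1.0]]
wrist_force: [-7.1, -0.2, 2.0]
opening: 0.0881
finger_force: 3.3
```

Emit:
drive_tool(rows="1 0.0005 0 0 0; 1 0.0005 0 0 0; 1 0 0 0 0")

```text
time_s: 14.0
tcp_pos: [0.5968, 0.0086, 0.0505]
orientation: [[1.0, -0.002, -0.005], [-0.002, -1.0, -0.0], [-0.005, 0.0, -1.0]]
wrist_force: [-9.3, -1.0, 5.6]
opening: 0.0878
finger_force: 4.8
```

Emit:
drive_tool(rows="1 0.0005 0 0 0; 1 0.0005 0 0 0; 1 0 0 0 0")

```text
time_s: 14.3
tcp_pos: [0.5968, 0.0085, 0.0505]
orientation: [[1.0, -0.002, -0.007], [-0.002, -1.0, -0.0], [-0.007, 0.0, -1.0]]
wrist_force: [-12.7, -0.6, 7.7]
opening: 0.0878
finger_force: 6.3
```

```bash
python3 -c "
from h import *
o=manip.get_obs();print(o['wrist_force'],o['ft_torque'],o['tcp_pos'])"
```

```text
[-12.65011419  -0.61485053   7.67913995] [0.09657074 1.75408019 0.37036809] [0.59677955 0.0085455  0.05048874]
```

Emit:
drive_tool(rows="1 0.0005 0 0.0005 0; 1 0.0005 0 0.0005 0; 1 0.0005 0 0 0; 1 0 0 0 0")

```text
time_s: 14.7
tcp_pos: [0.5969, 0.0085, 0.0506]
orientation: [[1.0, -0.001, -0.01], [-0.001, -1.0, -0.001], [-0.01, 0.001, -1.0]]
wrist_force: [-14.5, -1.6, 6.7]
opening: 0.0882
finger_force: 7.1
```

Emit:
drive_tool(rows="1 0.0005 0 0.0005 0; 1 0.0005 0 0.0005 0; 1 0.0005 0 0 0; 1 0 0 0 0; 1 0 0 0 0")

```text
time_s: 15.2
tcp_pos: [0.597, 0.0084, 0.0508]
orientation: [[1.0, -0.0, -0.013], [-0.0, -1.0, -0.001], [-0.013, 0.001, -1.0]]
wrist_force: [-16.0, -2.3, 4.8]
opening: 0.0886
finger_force: 8.0
```

Emit:
drive_tool(rows="1 0 0 0 0; 1 0 0 0 0; 1 0 0 0 0; 1 0 0 0 0; 1 0 0 0 0")

```text
time_s: 15.7
tcp_pos: [0.597, 0.0084, 0.0508]
orientation: [[1.0, -0.0, -0.013], [-0.0, -1.0, -0.001], [-0.013, 0.001, -1.0]]
wrist_force: [-15.8, -1.8, 5.3]
opening: 0.0883
finger_force: 7.9
```

Emit:
drive_tool(rows="1 0.0005 0 0 0; 1 0.0005 0 0 0; 1 0 0 0 0; 1 0 0 0 0; 1 0 0 0 0")

```text
time_s: 16.2
tcp_pos: [0.597, 0.0084, 0.0507]
orientation: [[1.0, -0.0, -0.015], [-0.0, -1.0, -0.001], [-0.015, 0.001, -1.0]]
wrist_force: [-18.6, -1.9, 7.6]
opening: 0.0881
finger_force: 9.4
```

Emit:
drive_tool(rows="1 0 0 0 0; 1 0 0 0 0; 1 0 0 0 0; 1 0 0 0 0")

```text
time_s: 16.6
tcp_pos: [0.5969, 0.0084, 0.0507]
orientation: [[1.0, -0.0, -0.015], [-0.0, -1.0, -0.001], [-0.015, 0.001, -1.0]]
wrist_force: [-19.3, -1.8, 7.7]
opening: 0.0881
finger_force: 9.4
```

Emit:
drive_tool(rows="1 -0.002 0 0 0; 1 -0.002 0 0 0; 1 -0.005 0 0 0; 1 -0.02 0 0 0; 1 -0.03 0 0 0")

```text
time_s: 17.1
tcp_pos: [0.5482, 0.0086, 0.0543]
orientation: [[1.0, -0.003, 0.007], [-0.003, -1.0, 0.0], [0.007, -0.0, -1.0]]
wrist_force: [0.3, -0.1, 0.6]
opening: 0.0883
finger_force: 0.0
```

Emit:
drive_tool(rows="1 -0.01 0 0.04 0; -1 0 -0.02 0.05 8.5; -1 0 -0.02 0.03 8.5; -1 0 -0.02 0 8.5; -1 0 -0.03 0 8.5")

```text
time_s: 17.6
tcp_pos: [0.538, -0.0804, 0.1728]
orientation: [[0.827, 0.563, 0.009], [0.563, -0.827, -0.001], [0.007, 0.006, -1.0]]
wrist_force: [-0.2, -0.0, -0.2]
opening: 0.0586
finger_force: 0.0
```

Emit:
drive_tool(rows="-1 0.01 -0.03 0 8.5; -1 0.01 -0.03 0 8.5; -1 0.01 -0.03 0 8.5; -1 0.01 -0.02 0 8.5; -1 0.01 0 0 8.5")

```text
time_s: 18.1
tcp_pos: [0.5871, -0.1932, 0.1706]
orientation: [[0.233, 0.972, 0.005], [0.972, -0.233, -0.002], [-0.001, 0.005, -1.0]]
wrist_force: [0.7, 0.4, -0.1]
opening: 0.0182
finger_force: 0.0
```

Emit:
drive_tool(rows="-1 0 0 0 8.5; -1 0 0 0 5; -1 0 0 0 0")

```text
time_s: 18.4
tcp_pos: [0.5865, -0.1905, 0.1703]
orientation: [[0.003, 1.0, 0.004], [1.0, -0.003, -0.001], [-0.001, 0.004, -1.0]]
wrist_force: [0.5, 0.3, -0.4]
opening: 0.0003
finger_force: 0.0
```

```bash
python3 loc.py
cat > e.py <<'E'
from h import *
f=load('top'); c=f['color'][140:310,195:435,::-1]; import sys
cv2.imwrite(sys.argv[1],cv2.resize(c,None,fx=3.3,fy=3.3,interpolation=cv2.INTER_CUBIC))
E
python3 e.py pics/t3.png
```

```text
0.068 ((636.947265625, 11.730964660644531), (149.4229736328125, 62.022586822509766), 89.9712905883789) [0.6356 0.0168 0.0685] [ 0.606 -0.063] [0.668  0.0865] 1364
0.084 ((638.0604858398438, -2.7187652587890625), (48.18867111206055, 50.2485237121582), 89.78547668457031) [ 0.6379 -0.003   0.0845] [ 0.6129 -0.0268] [0.6632 0.0214] 414
[-2.03077545e+01  1.26201578e+01  1.04577022e+02  1.43358118e-02
  6.26181480e+01 -2.00190412e+01] 18.45
```

View pics/t3.png

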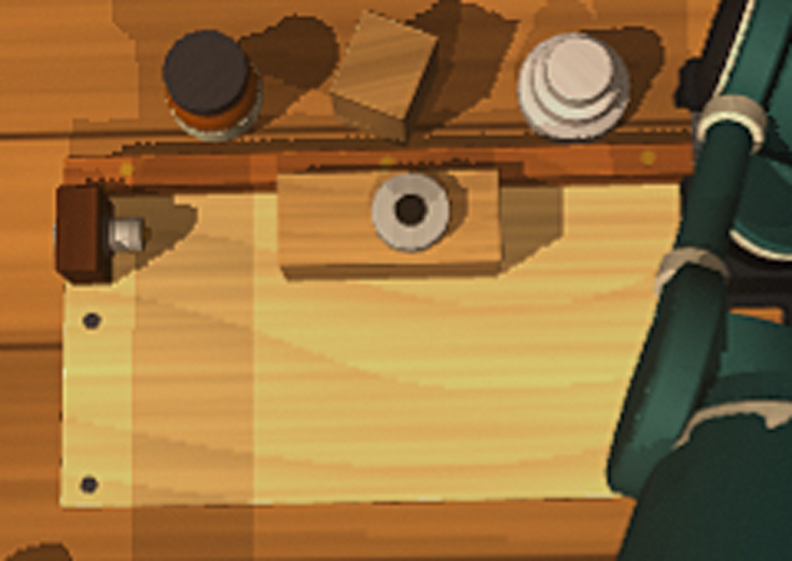

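The block is flush along the fence: top from about (280,172) to (500,270), boss at (410,210), and the sleeve end at (145,235) is still free.

Emit:
drive_tool(rows="-1 0.025 0 0 0; -1 0.024 0.02 -0.02 0; -1 0 0.03 -0.04 0; -1 0 0.02 -0.04 0; -1 0 0.01 -0.019 0")

```text
time_s: 18.95
tcp_pos: [0.6322, -0.1076, 0.0466]
orientation: [[0.004, 1.0, -0.004], [1.0, -0.004, 0.001], [0.001, -0.004, -1.0]]
wrist_force: [-0.9, -0.9, -0.9]
opening: 0.0007
finger_force: 0.0
```

Emit:
drive_tool(rows="-1 0 0.01 0 0; -1 0 0.01 0 0; -1 0 0.005 0 0; -1 0 0.003 0 0; -1 0 0.003 0 0")

```text
time_s: 19.45
tcp_pos: [0.6353, -0.0792, 0.052]
orientation: [[0.003, 1.0, 0.003], [1.0, -0.003, -0.001], [-0.001, 0.003, -1.0]]
wrist_force: [-0.0, 0.3, -0.1]
opening: 0.0004
finger_force: 0.0
```

Emit:
drive_tool(rows="-1 0 0.003 0 0; -1 0 0.003 0 0; -1 0 0.003 0 0; -1 0 0.003 0 0; -1 0 0.003 0 0")

```text
time_s: 19.95
tcp_pos: [0.6343, -0.0646, 0.0506]
orientation: [[0.003, 1.0, 0.001], [1.0, -0.003, -0.001], [-0.001, 0.001, -1.0]]
wrist_force: [0.3, -5.7, 2.9]
opening: 0.0005
finger_force: 2.5
```

Emit:
drive_tool(rows="-1 0 0.003 0 0; -1 0 0.003 0 0; -1 0 0.003 0 0; -1 0 0.003 0 0; -1 0 0.003 0 0")

```text
time_s: 20.45
tcp_pos: [0.6343, -0.0494, 0.0505]
orientation: [[0.003, 1.0, 0.0], [1.0, -0.003, -0.001], [-0.001, 0.0, -1.0]]
wrist_force: [-0.8, -4.3, 3.1]
opening: 0.0003
finger_force: 2.6
```

Emit:
drive_tool(rows="-1 0 0.003 0 0; -1 0 0.003 0 0; -1 0 0.003 0 0; -1 0 0.003 0 0; -1 0 0.003 0 0")

```text
time_s: 20.95
tcp_pos: [0.6343, -0.0344, 0.0505]
orientation: [[0.003, 1.0, 0.0], [1.0, -0.003, -0.001], [-0.001, 0.0, -1.0]]
wrist_force: [-1.2, -5.1, 2.8]
opening: 0.0007
finger_force: 2.6
```

Emit:
drive_tool(rows="-1 0 0.003 0 0; -1 0 0.003 0 0; -1 0 0.003 0 0; -1 0 0.003 0 0; -1 0 0.003 0 0")

```text
time_s: 21.45
tcp_pos: [0.6342, -0.0194, 0.0505]
orientation: [[0.003, 1.0, 0.0], [1.0, -0.003, -0.001], [-0.001, 0.0, -1.0]]
wrist_force: [-0.1, -6.3, 3.0]
opening: 0.0003
finger_force: 2.7
```

Emit:
drive_tool(rows="-1 0 0.003 0 0; -1 0 0.003 0 0; -1 0 0.003 0 0; -1 0 0.003 0 0; -1 0 0.002 0 0")

```text
time_s: 21.95
tcp_pos: [0.6342, -0.0054, 0.0506]
orientation: [[0.003, 1.0, 0.0], [1.0, -0.003, -0.001], [-0.001, 0.0, -1.0]]
wrist_force: [-0.4, -5.8, 3.7]
opening: 0.0004
finger_force: 2.7
```

Emit:
drive_tool(rows="-1 0 0.002 0 0; -1 0 0.002 0 0; -1 0 0.002 0 0; -1 0 0.002 0 0; -1 0 0.002 0 0")

```text
time_s: 22.45
tcp_pos: [0.6342, 0.0045, 0.0505]
orientation: [[0.003, 1.0, 0.0], [1.0, -0.003, -0.001], [-0.001, 0.0, -1.0]]
wrist_force: [-1.1, -5.4, 4.0]
opening: 0.0006
finger_force: 2.7
```

Emit:
drive_tool(rows="-1 0 0.001 0 0; -1 0 0.001 0 0; -1 0 0.001 0 0; -1 0 0.001 0 0; -1 0 0.001 0 0")

```text
time_s: 22.95
tcp_pos: [0.6342, 0.0095, 0.0505]
orientation: [[0.003, 1.0, 0.0], [1.0, -0.003, -0.001], [-0.001, 0.0, -1.0]]
wrist_force: [-1.4, -4.7, 4.1]
opening: 0.0008
finger_force: 2.8
```

Emit:
drive_tool(rows="-1 0 0.001 0 0; -1 0 0.001 0 0; -1 0 0.001 0 0; -1 0 0.001 0 0; -1 0 0.001 0 0")

```text
time_s: 23.45
tcp_pos: [0.6342, 0.0144, 0.0505]
orientation: [[0.003, 1.0, 0.0], [1.0, -0.003, -0.001], [-0.001, 0.0, -1.0]]
wrist_force: [-1.1, -5.1, 3.1]
opening: 0.0009
finger_force: 2.8
```

Emit:
drive_tool(rows="-1 0 0.001 0 0; -1 0 0.001 0 0; -1 0 0.001 0 0")

```text
time_s: 23.75
tcp_pos: [0.6342, 0.0175, 0.0505]
orientation: [[0.003, 1.0, 0.0], [1.0, -0.003, -0.001], [-0.001, 0.0, -1.0]]
wrist_force: [-1.2, -4.4, 3.1]
opening: 0.0006
finger_force: 2.8
```

Emit:
drive_tool(rows="-1 0 0.001 0 0; -1 0 0.001 0 0; -1 0 0.001 0 0")

```text
time_s: 24.05
tcp_pos: [0.6342, 0.0204, 0.0505]
orientation: [[0.003, 1.0, 0.0], [1.0, -0.003, -0.001], [-0.001, 0.0, -1.0]]
wrist_force: [-0.6, -6.0, 3.7]
opening: 0.0005
finger_force: 3.0
```

Emit:
drive_tool(rows="-1 0 0.0005 0 0; -1 0 0.0005 0 0; -1 0 0.0005 0 0; -1 0 0.0005 0 0")

```text
time_s: 24.45
tcp_pos: [0.6341, 0.0222, 0.0505]
orientation: [[0.003, 1.0, 0.0], [1.0, -0.003, -0.001], [-0.001, 0.0, -1.0]]
wrist_force: [-1.1, -7.1, 3.6]
opening: 0.0006
finger_force: 3.3
```

Emit:
drive_tool(rows="-1 0 0.0005 0 0; -1 0 0.0005 0 0; -1 0 0.0005 0 0")

```text
time_s: 24.75
tcp_pos: [0.6341, 0.0231, 0.0505]
orientation: [[0.002, 1.0, 0.0], [1.0, -0.002, -0.002], [-0.002, 0.0, -1.0]]
wrist_force: [-1.3, -9.9, 3.7]
opening: 0.0008
finger_force: 4.9
```

Emit:
drive_tool(rows="-1 0 0.0005 0 0; -1 0 0.0005 0 0; -1 0 0 0 0")

```text
time_s: 25.05
tcp_pos: [0.6341, 0.0232, 0.0505]
orientation: [[0.002, 1.0, -0.0], [1.0, -0.002, -0.004], [-0.004, -0.0, -1.0]]
wrist_force: [-1.6, -10.7, 3.7]
opening: 0.0007
finger_force: 5.9
```

Emit:
drive_tool(rows="-1 0 0.0005 0 0; -1 0 0.0005 0 0; -1 0 0 0 0")

```text
time_s: 25.35
tcp_pos: [0.6341, 0.0232, 0.0506]
orientation: [[0.002, 1.0, -0.0], [1.0, -0.002, -0.005], [-0.005, -0.0, -1.0]]
wrist_force: [-0.8, -14.9, 3.2]
opening: 0.0003
finger_force: 7.6
```

Emit:
drive_tool(rows="-1 0 0.0005 0 0; -1 0 0.0005 0 0; -1 0 0.0005 0 0; -1 0 0 0 0")

```text
time_s: 25.75
tcp_pos: [0.6341, 0.0232, 0.0506]
orientation: [[0.002, 1.0, -0.0], [1.0, -0.002, -0.007], [-0.007, -0.0, -1.0]]
wrist_force: [-1.4, -20.8, 4.1]
opening: 0.0008
finger_force: 10.1
```

Emit:
drive_tool(rows="-1 0 0 0 0; -1 0 0 0 0; -1 0 0 0 0; -1 0 0 0 0; -1 0 0 0 0")

```text
time_s: 26.25
tcp_pos: [0.6341, 0.0232, 0.0506]
orientation: [[0.002, 1.0, -0.0], [1.0, -0.002, -0.007], [-0.007, -0.0, -1.0]]
wrist_force: [-1.6, -19.9, 4.3]
opening: 0.0005
finger_force: 10.0
```

Emit:
drive_tool(rows="-1 0 -0.001 0 0; -1 0 -0.001 0 0; -1 0 -0.001 0 0; -1 0 -0.002 0 0; -1 0 -0.005 0 0")

```text
time_s: 26.75
tcp_pos: [0.6338, 0.0187, 0.0498]
orientation: [[0.003, 1.0, -0.0], [1.0, -0.003, 0.001], [0.001, -0.0, -1.0]]
wrist_force: [0.6, 0.2, -0.4]
opening: 0.0003
finger_force: 0.0
```

Emit:
drive_tool(rows="-1 0 -0.02 0 0; -1 0 -0.04 0 0; -1 0 -0.04 0.02 0; -1 0 -0.04 0.04 0; -1 0 -0.04 0.04 0")

```text
time_s: 27.25
tcp_pos: [0.6329, -0.153, 0.1403]
orientation: [[0.003, 1.0, -0.003], [1.0, -0.003, 0.002], [0.002, -0.003, -1.0]]
wrist_force: [-0.6, -0.7, 0.5]
opening: 0.0004
finger_force: 0.0
```

Emit:
drive_tool(rows="-1 0 -0.02 0.04 0; -1 0 0 0 0; -1 0 0 0 0")

```text
time_s: 27.55
tcp_pos: [0.6347, -0.1729, 0.1821]
orientation: [[0.004, 1.0, 0.003], [1.0, -0.004, 0.0], [0.0, 0.003, -1.0]]
wrist_force: [-0.5, 0.0, -0.6]
opening: 0.0006
finger_force: 0.0
```

```bash
python3 loc.py; python3 e.py pics/t4.png
```

```text
0.068 ((636.6631469726562, 107.71151733398438), (62.526485443115234, 150.08895874023438), 0.021670881658792496) [0.635  0.1114 0.0684] [0.6054 0.0327] [0.6679 0.1828] 1354
0.084 ((637.352294921875, 92.31904602050781), (49.21920394897461, 50.698158264160156), 0.4184689223766327) [0.6378 0.0918 0.0847] [0.6127 0.0669] [0.662  0.1176] 412
[-1.73802746e+01  1.63749331e+01  9.87504788e+01  5.09300882e-02
  6.49394669e+01 -1.72275809e+01] 27.6
```

View pics/t4.png

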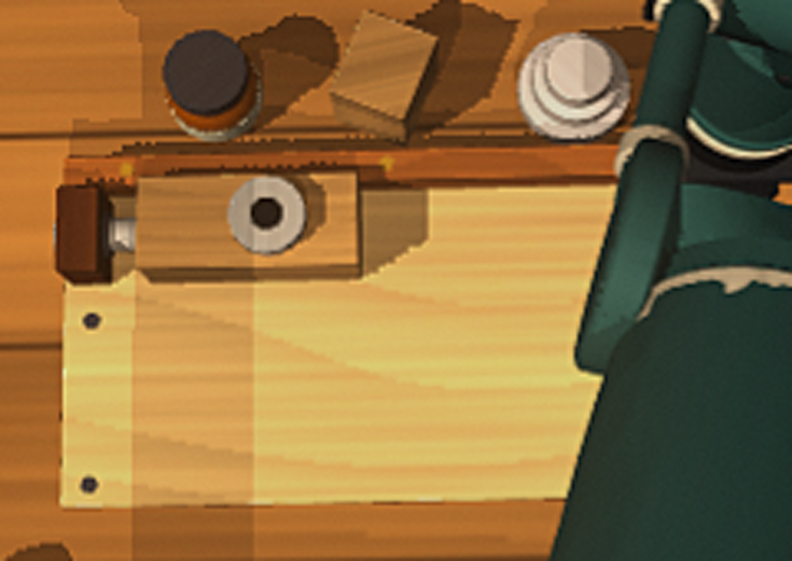

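The block is against the sleeve end (about (135,235)) and flush with the fence, boss up at (267,212). The bystanders have not moved.

```bash
python3 -c "
from cell import manip
print(manip.sign_off())"
```

```text
the job is handed in; nothing more can be done
None
```

The job is handed in at about 28 s: the block was tipped onto its base with the boss up, pressed flush against the fence, then slid home on the sleeve and left there with the plunger in. The wrist read about 19 N at the fence and 20 N at the stop. Taking off the block's own sliding friction, I estimate about 15 N at each, under the 30 N limit.

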